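# Clamp the vial rack on the tube shaker with its quick-release

## Robot

A 6-joint arm with a two-finger parallel gripper is mounted at the origin on the work surface. World frame = base frame: x ahead of the robot, y to its left, z up, the work surface at z = 0. Lengths are in m, angles in rad, forces in N, time in s.
With the tool pointing down it reaches from about 0.3 to 0.775 m from the base axis. Payload 14.6 kg.
Tool frame: the origin (TCP) lies on the centre line of the jaws, within the pads' length; the fingertips stand 19 mm ahead of it and the grasp point (between the pads) is the TCP; z points along the fingers, x is the direction in which the jaws open and shut, and the axes are right-handed (so a half turn about z gives the same grasp; the last joint's range is limited). The gripper opens to 94 mm and grips with 3 to 60 N. Pads are 16 mm wide; open, the fingers measure 119 mm over their backs; the gripper's body (75 mm by 177 mm) begins 78 mm behind the grasp point.
Start: joints at [-1.343, 0.3, 1.521, -0, 1.321, -0.067], TCP at [0.16, -0.526, 0.224] pointing down, gripper open.
Joint ranges: [-3.03, 3.03], [-0.79, 2.21], [0.23, 2.52], [-1.04, 4.18], [0, 3.07], [-2.55, 2.55]. Speed limits (rad/s): [2.22, 2.22, 2.57, 3.14, 3.14, 3.14].

## Interface

Orientations are given as [roll, pitch, yaw] about the fixed x, y, z axes, in that order (R = Rz(yaw) Ry(pitch) Rx(roll)).
In Python, from station import ctrl, imaging gives the robot as it stands.
- The arm moves only by the shell command python3 -m handwheel 'ROWS' [OPENING] [FORCE]. ROWS is JSON, a list that holds one entry, the list of rows, each a list of 4 numbers: the shift along the tool's x, y, z in m, then the turn about the tool's z in rad. A call has 1 to 10 rows; each row shifts and turns the pose as measured when the row begins, along the tool's axes as they then stand; what a row does not reach is not made up. A row lasts 1/10 s, in which the tool goes at most 50 mm and 8.59 degrees, less where a joint would pass 70% of its speed; a pose out of reach is approached as far as the arm can. A call is refused whole if a number of a shift passes 0.05 or a number of a turn 0.15, either way. A call with a gripper value outside its range is refused whole. OPENING is the finger opening in m, from 0 to 0.094, set as the call begins (- or left out, the last holds). The fingers move at their own pace and stop on an object; FORCE is the grip in N (left out, the last holds). Time passes only in rows, so rows that do not move let the fingers close. It gives the time, the measured TCP pose, the force and the opening at its end, in the units of the state.
- ctrl.get_obs(): the state, without advancing time (a new reading comes with each control period).
- imaging.camera(name): name is "scene" or "top" or "wrist"; returns the picture (384x512x3 uint8, red, green, blue); there is no depth.
- imaging.camera_model(name): a dict with "camera_matrix" (3x3 intrinsics, pixels), "k1" (the pictures are not rectified: a ray, as slopes to the right and down, at radius r is drawn at 1 + k1 r^2 times it, then the intrinsics apply), "position" and "attitude" of the camera in the world. Camera axes: x right, y up, looking along -z (the intrinsics and any distortion apply to the point x, -y, -z); pixel columns grow to the right and rows downward; lengths in m; the calibration is good to about 2 mm. A picture is of the moment at which its call begins: read the wrist's pose just before it. camera_model takes no time and is no camera call; for the wrist camera it gives the pose at the moment of the call.
- ctrl.hand_in(): hands the job in, once; it reports no verdict.
The state is a dict: "time_s": time; "qpos": joint angles; "joint_vel": joint speeds; "tau": joint torques, N m; "ee_pos": TCP position; "eef_rot": TCP orientation; "force": force on the tool from outside, world axes, zero at the start; "moment": the same for the moment, N m; "grip_width": finger opening in m.
Only numpy, scipy, OpenCV 4.12 (cv2) and the standard library are available. Lean on these libraries where they do the work, as an engineer would, in place of code of your own. Each camera call takes 0.05 s, during which the arm holds its last target. There are 200 camera calls.

## Task

Secure the rack of vials on the shaker: set the round adjuster nut so that the quick-release lever first meets firm resistance about halfway through its swing (it is set too loose now), then swing the lever fully closed and let go. Feel for the resistance, never force the lever, and leave everything else on the bench where it is.

Things in the scene. Friction and masses are not known exactly. Their poses are not given: they have to be found in the camera images.
- shaker: the shaker, fixed: white base 170 x 250 mm, deck 55 mm above the bench with a rack of capped vials on it (its height, unmeasured, varies by some mm). Origin: centre of its underside, z up. Above the rack an aluminium bar, 36 mm wide, runs along the shaker's y, its top 131 to 144 mm above the bench, with the nut near its +y end and the lever at its -y end
- nut_center (a point): centre (half-way up) of the adjuster nut: a round knurled black knob on a vertical axis, 44 mm diameter, 26 mm high, on a 12 mm high, 28 mm wide collar on the bar; its stud sticks out up to 9 mm above it. Friction of 0.6 N m: grip it with 30 N or more. It stays where it is left. Turn it while the lever is not closed
- nut_axis (a point): point on the nut's axis at the bar's top face, 25 mm below the nut's centre. Turning the nut clockwise (seen from above) lowers bar, nut and lever, 10.4 mm a turn, and brings the lever's point of resistance earlier, by about a quarter of its swing per 1.6 rad; counter-clockwise brings it later. It starts 0.4 to 5.6 rad too loose
- lever_pivot (a point): centre of the lever's pivot, 16 mm above the bar's top; the pivot axis is horizontal, along the shaker's x. It lies 145 mm from the nut's axis in the shaker's -y direction, and rises and falls with the bar
- lever_handle: steel handle of the lever, 80 mm long, 18 to 24 mm wide, 8 to 9 mm thick; origin on its mid-plane 55 mm from the pivot; own -y points to its tip, 85 mm from the pivot; own x is the pivot axis; own z is square to it and points up when closed. To close, push on its +z face (towards the nut when the lever stands up), never with more than 35 N
- lever (a joint): 0 = open, handle 75 degrees above level, leaning away from the nut; 1.32 rad = closed, handle level, along the shaker's -y. Pushed 60 mm from the pivot it takes 1 to 2 N until the pad meets the vials, 5 N about 0.1 rad later, with a well-set nut up to 9 to 16 N near 0.85 rad, then less; it snaps shut past 1.2. Released before that, it springs back to where resistance began
- pad: the pressure pad under the bar, 78 x 154 x 10 mm, which presses on the vial caps; origin at the centre of its underside; moved down by the lever (up to 10 mm) as well as by the nut
- tube_rack: loose yellow tube rack 90 x 200 x 86 mm high with capped tubes; a bystander; origin at the centre of its underside
- reagent_bottle: brown glass bottle, 64 mm diameter, 150 mm high; a bystander; origin at the centre of its underside
- vial_a: small capped vial standing beside the shaker, 24 mm diameter, 54 mm high; a bystander; origin at the centre of its underside
- vial_b: a second such vial, also standing beside the shaker; a bystander; origin at the centre of its underside
- sample_box: clear open plastic box 130 x 180 x 60 mm; a bystander; origin at the centre of its underside
- pipette: hand pipette lying on the bench, about 230 mm long, 24 mm thick; a bystander; origin at the middle of the grip body's underside end
- timer: flat grey timer 50 x 75 x 22 mm; a bystander; origin at the centre of its underside

How it is judged:
On the way:
1. with the lever between 55 and 72 percent of its swing the pad already presses on the vials, but not too hard: with 60 to 225 N (value of joint lever between 0.72 and 0.94 rad and contact force between pad and anything else between 60 and 225 N).
At the end, for the whole second after the job is handed in: the lever is closed (above 1.24 rad) and at rest, and the pad presses on the vial rack with 135 to 225 N, which is the case when 5 N at the handle was felt between about 43 and 59 percent of the lever's swing (value of joint lever above 1.24 rad and contact force between pad and anything else between 135 and 225 N and velocity of joint lever between -0.05 and 0.05 rad/s); the robot touches nothing.
It fails at once if the lever is forced: pushed with more than 35 N (contact force between lever_handle and anything else above 35 N).
It fails at once if the vials are crushed: the pad presses with more than 300 N (contact force between pad and anything else above 300 N).
It fails at once if a bystander is moved by more than 20 mm or tipped (distance of any of tube_rack, reagent_bottle, vial_a, vial_b, sample_box, pipette, timer from where it was at the start of the episode above 0.02 m or angle between any of tube_rack, reagent_bottle, vial_a, vial_b, sample_box, pipette, timer's own z axis and vertical above 0.3 rad).
It also fails if it takes over 72 s, if anything falls off the work surface, if the arm or the gripper's body presses on something with over 40 N, if the wrist force passes 120 N, or if a joint passes its speed limit or range.

## Working session

There is one attempt and no reset: what is moved stays moved. The work goes in short steps, Python scripts to look and compute and a shell command to move; the robot and the scene stay as the last step left them, time stands still between calls to the robot, and variables do not carry over. Pictures are saved under pics/ and viewed, about 8 in all and at most 12, crops included, and the job is handed in when it is done.

```bash
ls; mkdir -p pics
python3 - <<'E'
from station import ctrl, imaging
import cv2,numpy as np
for n in ("scene","top"):
    im=imaging.camera(n); cv2.imwrite(f"pics/{n}0.png",im[:,:,::-1])
    m=imaging.camera_model(n); print(n,{k:np.round(v,4).tolist() for k,v in m.items()})
print(ctrl.get_obs())
a=cv2.imread("pics/scene0.png");b=cv2.imread("pics/top0.png")
cv2.imwrite("pics/both0.png",cv2.resize(b,(768,576),interpolation=cv2.INTER_CUBIC))
E
```

```text
pics
scene {'camera_matrix': [[453.359, 0.0, 258.0127], [0.0, 453.359, 188.8365], [0.0, 0.0, 1.0]], 'k1': -0.1565, 'position': [1.2628, 0.3825, 1.0586], 'attitude': [0.73, 0.0112, 2.0478]}
top {'camera_matrix': [[462.58, 0.0, 258.5895], [0.0, 462.58, 191.6999], [0.0, 0.0, 1.0]], 'k1': -0.1505, 'position': [0.345, 0.0167, 1.4664], 'attitude': [0.1415, -0.0081, -1.5776]}
{'time_s': 0.1, 'qpos': array([-1.34263575e+00,  3.00421692e-01,  1.52153573e+00, -2.09588802e-06,
        1.32073502e+00, -6.66210881e-02]), 'joint_vel': array([-0.00047052, -0.00132293, -0.000809  , -0.00081312,  0.00095825,
       -0.00097298]), 'tau': array([ 2.44783005e-03, -5.32644081e+01, -3.53281724e+01,  7.09545286e-02,
        2.34382198e-02, -7.28156692e-05]), 'ee_pos': array([ 0.15972505, -0.52605402,  0.22393261]), 'eef_rot': array([-3.14152146e+00,  1.09749107e-03, -1.27601410e+00]), 'force': array([ 0.38001769, -0.31686139,  0.45377116]), 'moment': array([ 0.01819966,  0.01368051, -0.00466907]), 'grip_width': 0.09405007754338836}
```

View pics/both0.png

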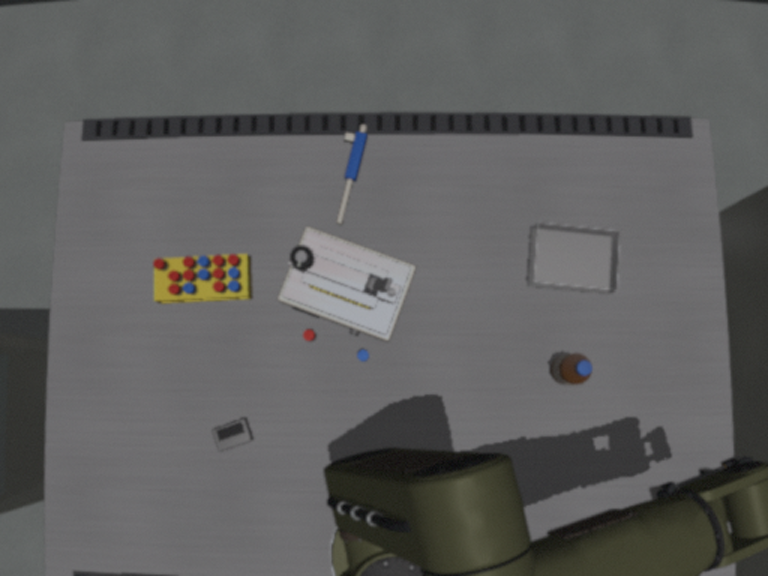

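View pics/scene0.png

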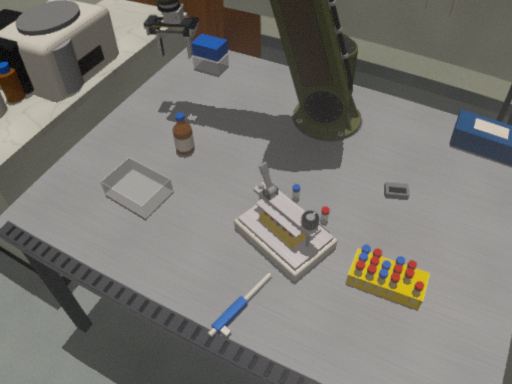

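The top view shows the shaker around (347,283) of the enlarged picture, with the nut at about (301,257) and the lever block at about (383,287). In the scene view the nut is at (310,221) and the lever stands up at (266,180). Next I measure them.

```bash
cat > h.py <<'E'
import numpy as np, cv2
from station import ctrl, imaging
from scipy.spatial.transform import Rotation as R
def ray(n,uv,m=None):
    m=m or imaging.camera_model(n); K=np.array(m["camera_matrix"])
    p=cv2.undistortPoints(np.array([[uv]],float),K,np.array([m["k1"],0,0,0,0]))[0,0]
    A=R.from_euler("xyz",m["attitude"]).as_matrix()
    return np.array(m["position"]),A@np.array([p[0],-p[1],-1])
def onz(n,uv,z,m=None):
    o,d=ray(n,uv,m); return o+d*(z-o[2])/d[2]
def tri(*ps):
    A=np.zeros((3,3));b=np.zeros(3)
    for o,d in ps:
        d=d/np.linalg.norm(d);P=np.eye(3)-np.outer(d,d);A+=P;b+=P@o
    x=np.linalg.solve(A,b)
    return x,[np.linalg.norm(np.cross(x-o,d/np.linalg.norm(d))) for o,d in ps]
def proj(n,X,m=None):
    m=m or imaging.camera_model(n)
    A=R.from_euler("xyz",m["attitude"]).as_matrix();c=A.T@(np.array(X)-m["position"])
    s=np.array([c[0],-c[1]])/-c[2];s=s*(1+m["k1"]*(s@s));K=np.array(m["camera_matrix"])
    return K[0,0]*s[0]+K[0,2],K[1,1]*s[1]+K[1,2]
E
python3 - <<'E'
from h import *
b=cv2.imread("pics/top0.png");a=cv2.imread("pics/scene0.png")
g=b.max(2)[140:240,170:290]
mask=(g<60).astype(np.uint8)
n,l,s,c=cv2.connectedComponentsWithStats(mask)
for i in range(1,n):
    if s[i,4]>8: print(s[i],c[i]+[170,140])
# white base
w=((b.min(2)>165)).astype(np.uint8)[140:240,170:290]
cn,_=cv2.findContours(w,cv2.RETR_EXTERNAL,cv2.CHAIN_APPROX_SIMPLE)
k=max(cn,key=cv2.contourArea); r=cv2.minAreaRect(cv2.convexHull(k)); bp=cv2.boxPoints(r)+[170,140]
print(r,bp); P=[onz("top",p,.055) for p in bp]; print(np.round(P,3))
print([round(float(np.linalg.norm(P[i]-P[i-1])),3) for i in range(4)])
c1=cv2.resize(b[140:240,180:290],None,fx=5,fy=5,interpolation=cv2.INTER_CUBIC)
c2=cv2.resize(a[150:280,225:345],None,fx=4,fy=4,interpolation=cv2.INTER_CUBIC)
o=np.zeros((600,800,3),np.uint8); c1=cv2.resize(b[145:235,180:280],(400,360),interpolation=cv2.INTER_CUBIC); c2=cv2.resize(a[150:280,235:335],(400,520),interpolation=cv2.INTER_CUBIC)
o[:360,:400]=c1;o[:520,400:]=c2;cv2.imwrite("pics/crop1.png",o)
E
```

```text
[24 25 14 15 89] [201.37078652 171.88764045]
((41.5, 47.0), (2.1213202476501465, 0.7071067094802856), 45.0) [[210.5 186.5]
 [211.  186. ]
 [212.5 187.5]
 [212.  188. ]]
[[0.563 0.152 0.055]
 [0.565 0.151 0.055]
 [0.56  0.146 0.055]
 [0.558 0.148 0.055]]
[0.007, 0.002, 0.007, 0.002]
```

View pics/crop1.png

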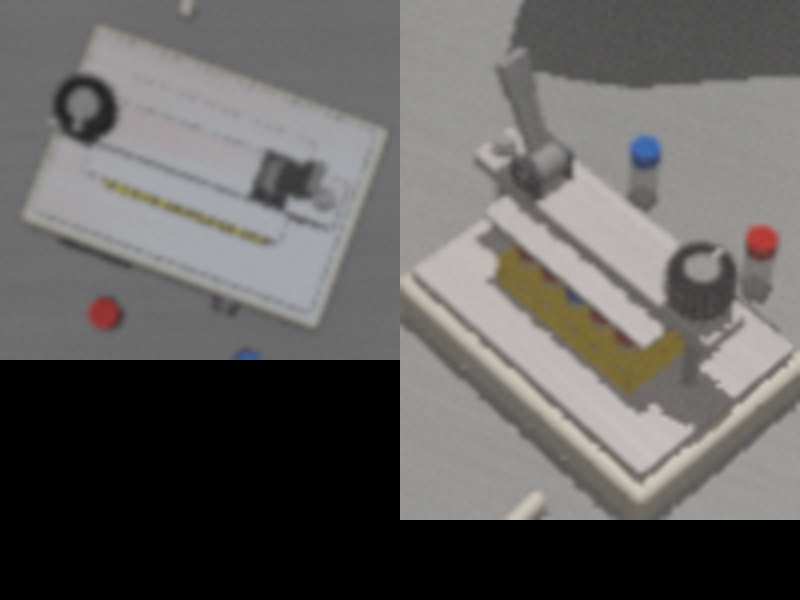

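The crops show the nut top at top (201.2,171.5) and scene (310.5,216), and the handle tip at top (261,194) and scene (263.5,164). The red and blue vials stand on the robot side of the shaker.

Run:
```python
from h import *
T=lambda x,y:(180+x/4-.4,145+y/4-.4)
S=lambda x,y:(235+x/4-.4,150+y/4-.4)
nut,e=tri(ray("top",T(85,106)),ray("scene",S(302,266)));print("nuttop",nut,e)
piv,e=tri(ray("top",T(288,178)),ray("scene",S(146,166)));print("piv",piv,e)
tip,e=tri(ray("top",T(325,195)),ray("scene",S(114,55)));print("tip",tip,e)
C=[onz("top",T(*p),.05) for p in((98,27),(385,128),(318,326),(24,216))]
print(np.round(C,3),[np.linalg.norm(C[i]-C[i-1]).round(3) for i in range(4)])
c=np.mean(C,0);ym=(C[0]+C[3]-C[1]-C[2])/2;ym/=np.linalg.norm(ym);print("c",c,"ydir",ym,np.degrees(np.arctan2(ym[1],ym[0])))
nx=np.mean([onz("top",T(85,106),z) for z in(.169,.182)],0);print(nx,(nx-c)@ym)
print("pivot pred",nx[:2]-.145*ym[:2], "tip pred",nx[:2]-(.145+.085*np.cos(np.radians(75)))*ym[:2])
for n,p in(("red",(105,314)),("blue",(247,356))):print(n,onz("top",T(*p),.054))
```

```text
nuttop [0.58870419 0.16846083 0.17674662] [np.float64(8.258861472981085e-05), np.float64(8.258861472981488e-05)]
piv [0.53811591 0.02986983 0.1495658 ] [np.float64(0.005451760797782541), np.float64(0.0054517607977825405)]
tip [5.17222339e-01 3.32854219e-04 2.22054285e-01] [np.float64(0.0011039554843686914), np.float64(0.0011039554843685936)]
[[ 0.676  0.174  0.05 ]
 [ 0.594 -0.05   0.05 ]
 [ 0.44   0.003  0.05 ]
 [ 0.526  0.23   0.05 ]] [np.float64(0.159), np.float64(0.239), np.float64(0.163), np.float64(0.243)]
c [0.55905578 0.08920618 0.05      ] ydir [0.34893519 0.93714686 0.        ] 69.57779940740804
[0.58891121 0.16868518 0.1755    ] 0.08490110524644699
pivot pred [0.5383156  0.03279888] tip pred [0.53063916 0.01218201]
red [0.45001806 0.16595043 0.054     ]
blue [0.41743984 0.0573352  0.054     ]
```

```bash
cat > to.py <<'E'
# usage: to.py x y z yaw : remaining shift in tool axes; also shaker-frame position of TCP relative to pivot
import sys; from h import *
o=ctrl.get_obs(); A=R.from_euler("xyz",o["eef_rot"]).as_matrix()
t=np.array([float(v) for v in sys.argv[1:5]])
print("t",round(o["time_s"],2),"pos",o["ee_pos"].round(4),"rot",o["eef_rot"].round(3),"w",round(o["grip_width"],4),"F",o["force"].round(2),"q1,6",o["qpos"][[0,5]].round(2))
d=A.T@(t[:3]-o["ee_pos"]); y=(o["eef_rot"][2]-t[3]+np.pi)%(2*np.pi)-np.pi
print("shift",d.round(4),"turn",round(y,3))
E
python3 -m handwheel '[[[0,0,-0.007,-0.115],[0,0,-0.007,-0.115],[0,0,-0.007,-0.115],[0,0,-0.007,-0.115],[0,0,-0.007,-0.115],[0,0,-0.007,-0.115],[0,0,-0.007,-0.115],[0,0,-0.007,-0.115]]]' 0
python3 to.py 0.545 0.051 0.27 -0.356
```

```text
time_s: 0.9
ee_pos: [0.1595, -0.5249, 0.2781]
eef_rot: [-3.134, 0.005, -0.321]
force: [0.9, 0.3, -0.8]
grip_width: 0.033
t 0.9 pos [ 0.1595 -0.5249  0.2781] rot [-3.134  0.005 -0.321] w 0.033 F [ 0.88  0.29 -0.82] q1,6 [-1.34 -1.02]
shift [ 0.1839 -0.6681  0.0124] turn 0.035
```

```bash
python3 -m handwheel '[[[0.013,-0.046,0,0.004],[0.013,-0.046,0,0.004],[0.013,-0.046,0,0.004],[0.013,-0.046,0,0.004],[0.013,-0.046,0,0.004],[0.013,-0.046,0,0.004],[0.013,-0.046,0,0.004],[0.013,-0.046,0,0.004],[0.013,-0.046,0,0.004],[0.013,-0.046,0,0]]]' 0
python3 to.py 0.545 0.051 0.27 -0.356
```

```text
time_s: 1.9
ee_pos: [0.439, -0.1211, 0.2795]
eef_rot: [-3.132, 0.007, -0.362]
force: [0.4, -1.1, 0.3]
grip_width: 0.0003
t 1.9 pos [ 0.439  -0.1211  0.2795] rot [-3.132  0.007 -0.362] w 0.0003 F [ 0.41 -1.11  0.31] q1,6 [-0.35  0.01]
shift [ 0.0383 -0.1983  0.0111] turn -0.006
```

```bash
python3 -m handwheel '[[[0.009,-0.046,0,0],[0.009,-0.046,0,0],[0.009,-0.046,0,0],[0.009,-0.046,0,0],[0.003,-0.015,0,0],[0,0,0,0],[0,0,0,0]]]' 0
python3 to.py 0.545 0.051 0.233 -0.356
python3 - <<'E'
from h import *
for n in("top","wrist","scene"):
    cv2.imwrite(f"pics/{n}1.png",imaging.camera(n)[:,:,::-1])
a=cv2.imread("pics/scene1.png")[100:280,200:360];w=cv2.imread("pics/wrist1.png")
o=np.zeros((450,800,3),np.uint8);o[:,:400]=cv2.resize(a,(400,450),interpolation=2);o[:300,400:]=cv2.resize(w,(400,300));cv2.imwrite("pics/c2.png",o)
E
```

```text
time_s: 2.6
ee_pos: [0.5495, 0.0636, 0.2784]
eef_rot: [-3.134, 0.011, -0.355]
force: [-0.1, -0.4, 0.3]
grip_width: 0.0009
t 2.6 pos [0.5495 0.0636 0.2784] rot [-3.134  0.011 -0.355] w 0.0009 F [-0.06 -0.39  0.29] q1,6 [0.04 0.4 ]
shift [0.0007 0.0137 0.0453] turn 0.001
```

View pics/c2.png

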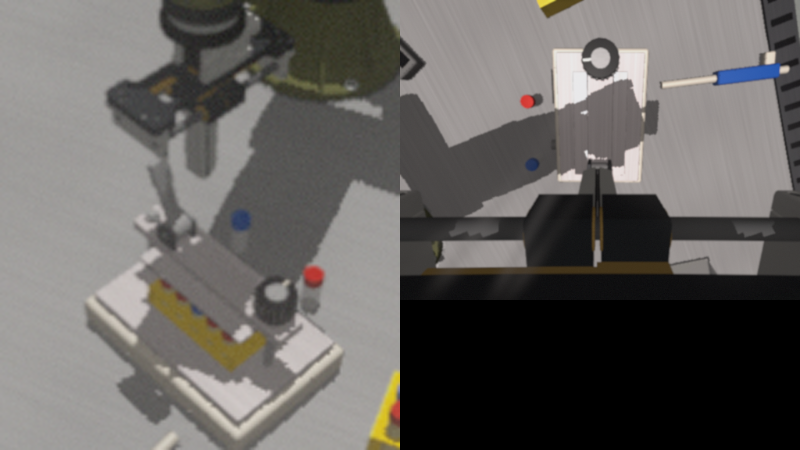

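The scene crop shows the closed fingers above the bar, on the nut side of the open lever. The wrist view has the nut at about (600,58), centred on the tool's plane.

```bash
cat > st.py <<'E'
from h import *
o=ctrl.get_obs(); p=o["ee_pos"]; y=np.array([.349,.937,0]); piv=np.array([.5383,.0328,.1547])
s=(p-piv)@y; c=np.array([s-.008,p[2]-.019-piv[2]]); r=np.hypot(*c)
th=np.arctan2(c[1],-c[0])-np.arcsin(.00425/r); F=o["force"]
f=F@y*np.sin(th)+F[2]*np.cos(th)
print("t %.2f s %.4f x %.4f h %.4f r %.4f lever %.3f (%.2f) Fn %.1f"%(o["time_s"],s,(p-piv)@[.937,-.349,0],c[1],r,np.radians(75)-th,(np.radians(75)-th)/1.309,f),F.round(1),"yaw",o["eef_rot"][2].round(3))
E
python3 -m handwheel '[[[0,0.001,0.016,0],[0,0.001,0.016,0],[0,0.005,0.011,0],[0,0.01,0.003,0],[0,0.005,0,0],[0,0,0,0]]]' 0
python3 st.py
python3 -m handwheel '[[[0,0.004,0,0],[0,0.004,0,0]]]'; python3 st.py
```

```text
time_s: 3.35
ee_pos: [0.5399, 0.036, 0.2339]
eef_rot: [-3.132, 0.006, -0.364]
force: [0.3, -0.0, -0.1]
grip_width: 0.0008
t 3.35 s 0.0035 x 0.0004 h 0.0602 r 0.0604 lever -0.117 (-0.09) Fn 0.1 [ 0.3 -0.  -0.1] yaw -0.364
time_s: 3.55
ee_pos: [0.5372, 0.028, 0.235]
eef_rot: [-3.132, 0.004, -0.364]
force: [-0.2, 0.2, 0.9]
grip_width: 0.0004
t 3.55 s -0.0049 x 0.0006 h 0.0613 r 0.0626 lever 0.014 (0.01) Fn 0.4 [-0.2  0.2  0.9] yaw -0.364
```

```bash
python3 -m handwheel '[[[0,0.0045,0.0024,0],[0,0.0045,0.0024,0],[0,0.0045,0.0025,0]]]'|grep force; python3 st.py
python3 -m handwheel '[[[0,0.0044,0.003,0],[0,0.0043,0.003,0]]]'|grep force; python3 st.py
```

```text
force: [0.0, 0.4, 2.6]
t 3.85 s -0.0190 x 0.0009 h 0.0545 r 0.0608 lever 0.268 (0.20) Fn 1.6 [0.  0.4 2.6] yaw -0.363
force: [0.5, 0.6, 2.6]
t 4.05 s -0.0283 x 0.0008 h 0.0481 r 0.0602 lever 0.456 (0.35) Fn 2.2 [0.5 0.6 2.6] yaw -0.363
```

```bash
python3 -m handwheel '[[[0,0.0040,0.0032,0],[0,0.0036,0.0037,0]]]'|grep force; python3 st.py
python3 -m handwheel '[[[0,0.0034,0.004,0]]]'|grep force; python3 st.py
python3 -m handwheel '[[[0,0.0030,0.0043,0]]]'|grep force; python3 st.py
```

```text
force: [1.0, 0.9, 1.6]
t 4.25 s -0.0366 x 0.0007 h 0.0404 r 0.0602 lever 0.643 (0.49) Fn 2.0 [1.  0.9 1.6] yaw -0.363
force: [0.4, 1.1, 1.4]
t 4.35 s -0.0402 x 0.0007 h 0.0360 r 0.0602 lever 0.739 (0.56) Fn 1.8 [0.4 1.1 1.4] yaw -0.363
force: [1.2, 0.6, -0.5]
t 4.45 s -0.0434 x 0.0006 h 0.0312 r 0.0602 lever 0.835 (0.64) Fn -0.0 [ 1.2  0.6 -0.5] yaw -0.364
```

```bash
python3 -m handwheel '[[[0,0.0026,0.0046,0]]]'|grep force; python3 st.py
python3 -m handwheel '[[[0,0.0020,0.0048,0]]]'|grep force; python3 st.py
python3 -m handwheel '[[[0,0.0016,0.0050,0]]]'|grep force; python3 st.py
```

```text
force: [1.5, 1.1, 1.5]
t 4.55 s -0.0462 x 0.0006 h 0.0261 r 0.0602 lever 0.931 (0.71) Fn 2.0 [1.5 1.1 1.5] yaw -0.364
force: [2.1, 2.2, 1.2]
t 4.65 s -0.0484 x 0.0005 h 0.0207 r 0.0601 lever 1.027 (0.78) Fn 1.9 [2.1 2.2 1.2] yaw -0.364
force: [0.9, 1.0, 0.5]
t 4.75 s -0.0501 x 0.0005 h 0.0152 r 0.0601 lever 1.124 (0.86) Fn 0.7 [0.9 1.  0.5] yaw -0.364
```

```bash
python3 -m handwheel '[[[0,0,-0.02,0],[0,-0.01,-0.02,0],[0,-0.045,-0.01,-0.1],[0,-0.045,0,-0.1],[0,-0.045,0,-0.1],[0,0,0,-0.1],[0,0,0,-0.1]]]' 0.075
python3 to.py 0.5888 0.1686 0.215 0.14
```

```text
time_s: 5.45
ee_pos: [0.5598, 0.1283, 0.238]
eef_rot: [-3.131, 0.002, 0.151]
force: [0.1, -0.5, 0.5]
grip_width: 0.0528
t 5.45 pos [0.5598 0.1283 0.238 ] rot [-3.131e+00  2.000e-03  1.510e-01] w 0.0528 F [ 0.07 -0.54  0.47] q1,6 [0.16 0.  ]
shift [ 0.0348 -0.0352  0.0233] turn 0.011
```

```bash
python3 -m handwheel '[[[0.018,-0.018,0.005,0],[0.017,-0.017,0.005,0],[0,0,0.005,0],[0,0,0,0]]]' 0.075
python3 to.py 0.5888 0.1686 0.168 0.14
python3 - <<'E'
from h import *
m=imaging.camera_model("wrist");w=imaging.camera("wrist");w=np.ascontiguousarray(w[:,:,::-1])
u=proj("wrist",[.5888,.1686,.1767],m);print(u)
cv2.circle(w,tuple(int(v) for v in u),3,(0,0,255),-1)
for a in np.linspace(0,6.28,24):
    q=proj("wrist",[.5888+.022*np.cos(a),.1686+.022*np.sin(a),.1767],m);cv2.circle(w,tuple(int(v) for v in q),1,(0,255,0),-1)
sc=imaging.camera("scene")[150:280,230:350,::-1]
o=np.zeros((384,800,3),np.uint8);o[:,:512]=w;o[:312,512:]=cv2.resize(sc,(288,312),interpolation=2);cv2.imwrite("pics/c3.png",o)
E
```

```text
time_s: 5.85
ee_pos: [0.5892, 0.1697, 0.2205]
eef_rot: [-3.132, 0.005, 0.157]
force: [0.5, -0.1, 0.3]
grip_width: 0.0752
t 5.85 pos [0.5892 0.1697 0.2205] rot [-3.132  0.005  0.157] w 0.0752 F [ 0.49 -0.06  0.28] q1,6 [0.22 0.06]
shift [-0.0003  0.0015  0.0525] turn 0.017
(np.float64(251.13850909566406), np.float64(215.56262910237837))
```

View pics/c3.png

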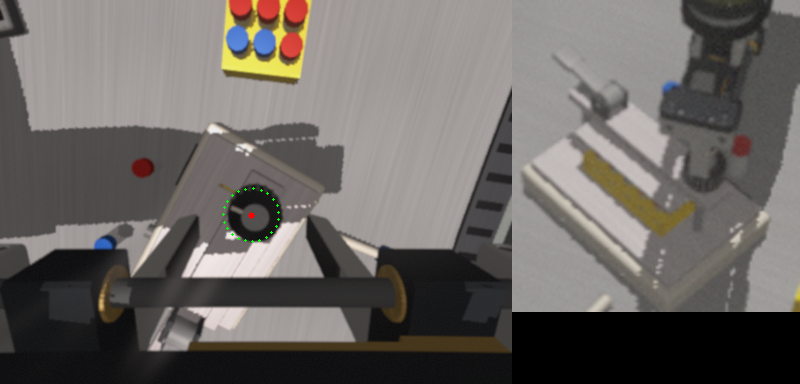

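The wrist picture confirms the nut: the predicted circle at (251,216) lies within about 2 mm of it. The scene crop shows the lever staying down at roughly 1.1 rad. I descend and grip.

```bash
python3 -m handwheel '[[[0,0.001,0.018,0],[0,0.001,0.018,0],[0,0,0.011,0],[0,0,0.004,0],[0,0,0,0]]]' 0.075
python3 -m handwheel '[[[0,0,0,0],[0,0,0,0],[0,0,0,0],[0,0,0,0],[0,0,0,0]]]' 0.02 45
python3 to.py 0.5888 0.1686 0.168 0.14
```

```text
time_s: 6.45
ee_pos: [0.5893, 0.1652, 0.1718]
eef_rot: [-3.132, -0.0, 0.153]
force: [1.0, -0.5, 0.3]
grip_width: 0.0749
time_s: 6.95
ee_pos: [0.5913, 0.1654, 0.1744]
eef_rot: [-3.132, -0.007, 0.153]
force: [12.9, 2.5, -6.5]
grip_width: 0.0434
t 6.95 pos [0.5913 0.1654 0.1744] rot [-3.132 -0.007  0.153] w 0.0434 F [12.85  2.54 -6.51] q1,6 [0.21 0.05]
shift [-0.002  -0.0035  0.0064] turn 0.013
```

```bash
python3 -m handwheel '[[[0,0,0,0],[0.001,-0.0035,0.004,0],[0.001,0,0.003,0],[0,0,0,0]]]' 0.055 45
python3 to.py 0.593 0.1686 0.168 0.14
python3 -m handwheel '[[[0,0,0,0],[0,0,0,0],[0,0,0,0]]]' 0.02 45
python3 to.py 0.593 0.1686 0.168 0.14
```

```text
time_s: 7.35
ee_pos: [0.5931, 0.1698, 0.1671]
eef_rot: [-3.132, -0.008, 0.153]
force: [-0.5, -0.2, -0.3]
grip_width: 0.0553
t 7.35 pos [0.5931 0.1698 0.1671] rot [-3.132 -0.008  0.153] w 0.0553 F [-0.48 -0.17 -0.3 ] q1,6 [0.22 0.06]
shift [-0.0003  0.0011 -0.0009] turn 0.013
time_s: 7.65
ee_pos: [0.5908, 0.1695, 0.1667]
eef_rot: [-3.132, -0.001, 0.154]
force: [6.5, 1.2, -0.4]
grip_width: 0.0432
t 7.65 pos [0.5908 0.1695 0.1667] rot [-3.132e+00 -1.000e-03  1.540e-01] w 0.0432 F [ 6.49  1.15 -0.4 ] q1,6 [0.22 0.06]
shift [ 0.002   0.0012 -0.0014] turn 0.014
```

```bash
python3 -m handwheel '[[[0,0,0.0003,0.1],[0,0,0.0003,0.12],[0,0,0.0003,0.14]]]'
python3 to.py 0.591 0.1675 0.166 0.153
```

```text
time_s: 7.95
ee_pos: [0.5913, 0.1695, 0.1661]
eef_rot: [-3.132, 0.001, -0.213]
force: [1.7, -0.9, -1.2]
grip_width: 0.0434
t 7.95 pos [0.5913 0.1695 0.1661] rot [-3.132e+00  1.000e-03 -2.130e-01] w 0.0434 F [ 1.74 -0.89 -1.18] q1,6 [0.22 0.43]
shift [0.0001 0.002  0.0001] turn -0.366
```

Clean turning with low forces (0.37 rad so far). I continue to 2.2 rad in total.

```bash
python3 -m handwheel '[[[0,0,0.0003,0.15],[0,0,0.0003,0.15],[0,0,0.0003,0.15],[0,0,0.0003,0.15],[0,0,0.0003,0.15],[0,0,0.0003,0.15],[0,0,0.0003,0.15],[0,0,0.0003,0.15],[0,0,0.0003,0.15],[0,0,0.0003,0.15]]]'
python3 -m handwheel '[[[0,0,0.0003,0.15],[0,0,0.0003,0.15],[0,0,0,0]]]'
python3 to.py 0.591 0.1675 0.163 0.153; python3 -c "
from h import *
print(ctrl.get_obs()['moment'].round(2))"
```

```text
time_s: 8.95
ee_pos: [0.592, 0.1684, 0.1636]
eef_rot: [-3.139, 0.006, -1.715]
force: [-1.3, -0.9, 0.4]
grip_width: 0.043
time_s: 9.25
ee_pos: [0.5919, 0.1681, 0.163]
eef_rot: [-3.14, 0.006, -2.018]
force: [-1.3, 0.4, 1.2]
grip_width: 0.0433
t 9.25 pos [0.5919 0.1681 0.163 ] rot [-3.14   0.006 -2.018] w 0.0433 F [-1.29  0.41  1.2 ] q1,6 [0.22 2.23]
shift [0.0009 0.0005 0.    ] turn -2.171
[ 0.02  0.07 -0.64]
```

```bash
python3 -m handwheel '[[[0,0,0,0],[0,0,0,0],[0,0,-0.02,0],[0,0,-0.03,-0.14],[0,0,0,-0.14],[0,0,0,-0.14],[0,0,0,-0.14],[0,0,0,-0.14],[0,0,0,-0.14],[0,0,0,-0.14]]]' 0.075
python3 - <<'E'
from h import *
sc=imaging.camera("scene")[150:250,230:330,::-1];t=imaging.camera("top")[145:235,180:280,::-1]
o=np.zeros((400,800,3),np.uint8);o[:,:400]=cv2.resize(sc,(400,400),interpolation=2);o[:360,400:]=cv2.resize(t,(400,360),interpolation=2);cv2.imwrite("pics/c4.png",o)
E
python3 to.py 0.545 0.051 0.22 -0.356
```

```text
time_s: 10.25
ee_pos: [0.592, 0.1678, 0.2159]
eef_rot: [-3.134, 0.002, -0.97]
force: [-0.4, 0.2, -0.1]
grip_width: 0.0754
t 10.35 pos [0.592  0.1678 0.2159] rot [-3.134e+00  2.000e-03 -9.740e-01] w 0.0747 F [-0.39 -0.52  0.67] q1,6 [0.21 1.19]
shift [ 0.0702  0.1045 -0.005 ] turn -0.618
```

View pics/c4.png

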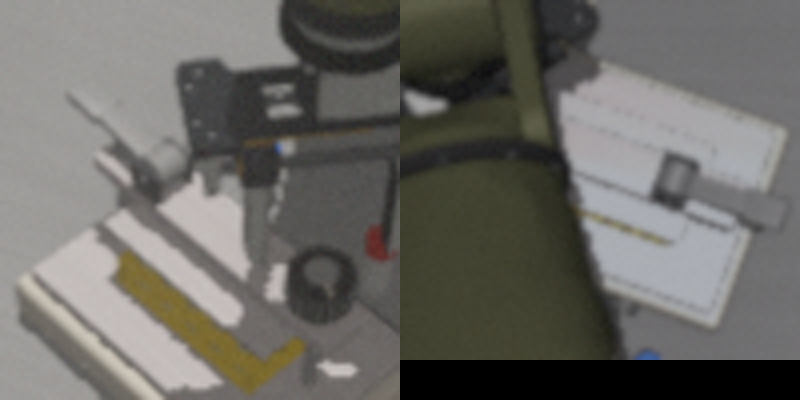

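The nut is visible and has turned. The handle tip is at scene (247,173) and top (275.5,197.5), so I estimate the lever angle from that.

Run:
```python
from h import *
tip,e=tri(ray("top",(275.5,197.5)),ray("scene",(247.1,173.4)));print(tip,e)
piv=np.array([.5395,.0318,.1511])
for n,uv in(("top",(275.5,197.5)),("scene",(247.1,173.4))):
  print(n,[(a,(np.hypot(*(np.array(proj(n,piv+.085*(np.array([-.349,-.937,0])*np.cos(1.31-a)+np.array([0,0,1])*np.sin(1.31-a))))-np.array(uv)))).round(1)) for a in np.arange(.5,1.3,.1).round(1)])
```

```text
[ 0.51525739 -0.04574378  0.1601832 ] [np.float64(0.0027949152957901613), np.float64(0.002794915295790132)]
top [(np.float64(0.5), np.float64(7.8)), (np.float64(0.6), np.float64(5.6)), (np.float64(0.7), np.float64(3.6)), (np.float64(0.8), np.float64(2.0)), (np.float64(0.9), np.float64(0.6)), (np.float64(1.0), np.float64(0.6)), (np.float64(1.1), np.float64(1.5)), (np.float64(1.2), np.float64(2.0))]
scene [(np.float64(0.5), np.float64(12.4)), (np.float64(0.6), np.float64(11.2)), (np.float64(0.7), np.float64(9.9)), (np.float64(0.8), np.float64(8.5)), (np.float64(0.9), np.float64(7.0)), (np.float64(1.0), np.float64(5.4)), (np.float64(1.1), np.float64(3.6)), (np.float64(1.2), np.float64(2.0))]
```

```bash
python3 -m handwheel '[[[0,0,0,-0.14],[0,0,0,-0.14],[0,0,0,-0.14],[0,0,0.01,-0.14],[0,0,0.015,-0.14],[0,0,0.015,-0.14],[0,0,0.01,0],[0,0,0.002,0],[0,0,0,0]]]' 0.06
python3 to.py 0.592 0.168 0.163 -0.13
```

```text
time_s: 11.25
ee_pos: [0.593, 0.1682, 0.1632]
eef_rot: [-3.134, -0.007, -0.136]
force: [0.1, -0.4, -0.7]
grip_width: 0.0602
t 11.25 pos [0.593  0.1682 0.1632] rot [-3.134 -0.007 -0.136] w 0.0602 F [ 0.1  -0.45 -0.71] q1,6 [0.22 0.35]
shift [-0.0009  0.0003  0.0002] turn -0.006
```

```bash
python3 -m handwheel '[[[-0.001,0,0,0],[0,0,0,0],[0,0,0,0]]]' 0.02 45
python3 -m handwheel '[[[0,0,0.0003,0.15],[0,0,0.0003,0.15],[0,0,0.0003,0.15],[0,0,0.0003,0.15],[0,0,0.0003,0.15],[0,0,0.0003,0.15],[0,0,0.0003,0.15],[0,0,0.0003,0.15],[0,0,0.0003,0.15],[0,0,0.0003,0.15]]]'
python3 -m handwheel '[[[0,0,0.0003,0.15],[0,0,0.0003,0.15],[0,0,0.0003,0.15],[0,0,0,0]]]'
python3 to.py 0.592 0.168 0.159 -0.136
python3 -m handwheel '[[[0,0,0,0],[0,0,0,0],[0,0,-0.02,0],[0,0,-0.03,-0.14],[0,0,0,-0.14],[0,0,0,-0.14],[0,0,0,-0.14],[0,0,0,-0.14],[0,0,0,-0.14],[0,0,0,-0.14]]]' 0.075
python3 - <<'E'
from h import *
sc=imaging.camera("scene")[150:250,230:330,::-1];t=imaging.camera("top")[145:235,180:280,::-1]
o=np.zeros((400,800,3),np.uint8);o[:,:400]=cv2.resize(sc,(400,400),interpolation=2);o[:360,400:]=cv2.resize(t,(400,360),interpolation=2);cv2.imwrite("pics/c5.png",o)
E
python3 to.py 0.545 0.051 0.22 -0.356
```

```text
time_s: 11.55
ee_pos: [0.5912, 0.1686, 0.1643]
eef_rot: [-3.134, -0.005, -0.142]
force: [-7.5, 0.3, -5.8]
grip_width: 0.0435
time_s: 12.55
ee_pos: [0.5915, 0.1685, 0.1619]
eef_rot: [-3.133, 0.004, -1.648]
force: [0.7, -0.8, -2.8]
grip_width: 0.0432
time_s: 12.95
ee_pos: [0.5914, 0.1683, 0.1611]
eef_rot: [-3.135, 0.006, -2.102]
force: [1.2, 1.0, -1.7]
grip_width: 0.0435
t 12.95 pos [0.5914 0.1683 0.1611] rot [-3.135  0.006 -2.102] w 0.0435 F [ 1.17  0.98 -1.73] q1,6 [0.22 2.32]
shift [-0.     -0.0006  0.0021] turn -1.966
time_s: 13.95
ee_pos: [0.5919, 0.1684, 0.2172]
eef_rot: [-3.127, -0.004, -1.057]
force: [0.1, 0.1, -1.1]
grip_width: 0.0751
t 14.05 pos [0.5919 0.1683 0.2171] rot [-3.127 -0.004 -1.061] w 0.075 F [ 0.36 -0.53 -0.39] q1,6 [0.22 1.28]
shift [ 0.0796  0.0981 -0.004 ] turn -0.705
```

View pics/c5.png

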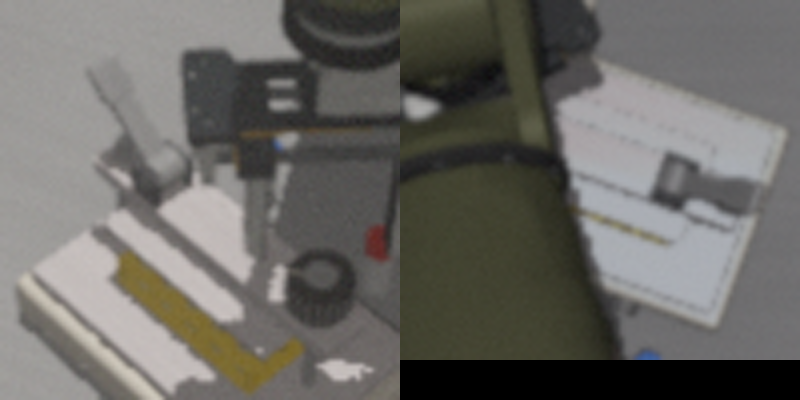

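The lever sprang back, with its tip now at scene (255,166) and top (270,193). So the pad touches the vials and the onset is near mid-swing. I'll probe it by force.

```bash
sed -i 's/\.5383,\.0328,\.1547/.5395,.0325,.1479/' st.py
python3 - <<'E'
from h import *
piv=np.array([.5395,.0325,.1479])
for n,uv in(("top",(270,193.2)),("scene",(255,166))):
  print(n,[(a,round(float(np.hypot(*(np.array(proj(n,piv+.085*(np.array([-.349,-.937,0])*np.cos(1.31-a)+np.array([0,0,1])*np.sin(1.31-a)))))-np.array(uv))),1)) for a in np.arange(.3,1.1,.1).round(1).tolist()])
E
python3 -m handwheel '[[[0,0,-0.002,-0.14],[0,0,-0.002,-0.14],[0,0,0,-0.14],[0,0,0,-0.14],[0,0,0,-0.14],[0,0.045,0,0],[0,0.045,0,0],[0,0.04,0,0],[0,0,0,0]]]' 0
python3 to.py 0.5395 0.0325 0.205 -0.356; python3 st.py
```

```text
top [(0.3, 6.1), (0.4, 3.5), (0.5, 1.3), (0.6, 1.4), (0.7, 3.2), (0.8, 4.9), (0.9, 6.3), (1.0, 7.4)]
scene [(0.3, 3.5), (0.4, 2.3), (0.5, 1.6), (0.6, 2.1), (0.7, 3.0), (0.8, 4.1), (0.9, 5.3), (1.0, 6.5)]
time_s: 14.95
ee_pos: [0.5452, 0.0436, 0.221]
eef_rot: [-3.132, -0.014, -0.362]
force: [0.0, 0.0, 1.0]
grip_width: 0.0068
t 14.95 pos [0.5452 0.0436 0.221 ] rot [-3.132 -0.014 -0.362] w 0.0068 F [0.02 0.03 1.01] q1,6 [0.01 0.37]
shift [-0.0016  0.0126  0.0159] turn -0.006
t 14.95 s 0.0124 x 0.0015 h 0.0541 r 0.0543 lever -0.264 (-0.20) Fn 0.0 [0. 0. 1.] yaw -0.362
```

```bash
python3 -m handwheel '[[[0,0.013,0.002,0],[0,0.013,0.002,0],[0,0.008,0.002,0],[0,0,0,0]]]' 0|grep force; python3 st.py
python3 -m handwheel '[[[0,0.0042,0.003,0],[0,0,0,0]]]'|grep force; python3 st.py
python3 -m handwheel '[[[0,0.0020,0.0016,0],[0,0,0,0]]]'|grep force; python3 st.py
```

```text
force: [0.2, -0.1, -0.8]
t 15.35 s -0.0233 x 0.0015 h 0.0476 r 0.0570 lever 0.394 (0.30) Fn -0.5 [ 0.2 -0.1 -0.8] yaw -0.367
force: [-0.2, 0.7, 0.5]
t 15.55 s -0.0273 x 0.0015 h 0.0441 r 0.0565 lever 0.488 (0.37) Fn 0.8 [-0.2  0.7  0.5] yaw -0.367
force: [0.1, -0.1, -0.0]
t 15.75 s -0.0288 x 0.0015 h 0.0422 r 0.0560 lever 0.531 (0.41) Fn -0.0 [ 0.1 -0.1 -0. ] yaw -0.366
```

```bash
for i in 1 ; do
python3 -m handwheel '[[[0,0.0025,0.0015,0],[0,0,0,0]]]'|grep force; python3 st.py
python3 -m handwheel '[[[0,0.0020,0.0015,0],[0,0,0,0]]]'|grep force; python3 st.py
python3 -m handwheel '[[[0,0.0020,0.0015,0],[0,0,0,0]]]'|grep force; python3 st.py
done
```

```text
force: [0.6, 1.2, -0.5]
t 15.95 s -0.0307 x 0.0015 h 0.0408 r 0.0562 lever 0.574 (0.44) Fn 0.5 [ 0.6  1.2 -0.5] yaw -0.366
force: [-0.2, 3.0, 2.3]
t 16.15 s -0.0321 x 0.0016 h 0.0396 r 0.0563 lever 0.605 (0.46) Fn 3.5 [-0.2  3.   2.3] yaw -0.365
force: [1.4, 6.0, 3.0]
t 16.35 s -0.0331 x 0.0016 h 0.0386 r 0.0564 lever 0.631 (0.48) Fn 6.1 [1.4 6.  3. ] yaw -0.365
```

```bash
python3 -m handwheel '[[[0,0.0033,0.0030,0],[0,0,0,0]]]'|grep force; python3 st.py
python3 -m handwheel '[[[0,0.0030,0.0032,0],[0,0,0,0]]]'|grep force; python3 st.py
python3 -m handwheel '[[[0,0.0030,0.0034,0],[0,0,0,0]]]'|grep force; python3 st.py
```

```text
force: [-0.2, 6.5, 5.6]
t 16.55 s -0.0350 x 0.0016 h 0.0365 r 0.0564 lever 0.680 (0.52) Fn 8.1 [-0.2  6.5  5.6] yaw -0.364
force: [-1.2, 6.7, 8.2]
t 16.75 s -0.0364 x 0.0017 h 0.0349 r 0.0565 lever 0.719 (0.55) Fn 10.1 [-1.2  6.7  8.2] yaw -0.364
force: [-1.3, 7.5, 9.6]
t 16.95 s -0.0376 x 0.0017 h 0.0334 r 0.0566 lever 0.752 (0.57) Fn 11.6 [-1.3  7.5  9.6] yaw -0.363
```

```bash
python3 -m handwheel '[[[0,0.0030,0.0042,0],[0,0,0,0]]]'|grep force; python3 st.py
python3 -m handwheel '[[[0,0.0028,0.0044,0],[0,0,0,0]]]'|grep force; python3 st.py
python3 -m handwheel '[[[0,0.0026,0.0046,0],[0,0,0,0]]]'|grep force; python3 st.py
```

```text
force: [-2.8, 7.7, 12.9]
t 17.15 s -0.0390 x 0.0017 h 0.0315 r 0.0566 lever 0.795 (0.61) Fn 14.3 [-2.8  7.7 12.9] yaw -0.363
force: [-3.8, 8.0, 12.1]
t 17.35 s -0.0403 x 0.0018 h 0.0296 r 0.0566 lever 0.835 (0.64) Fn 13.6 [-3.8  8.  12.1] yaw -0.362
force: [-3.7, 7.6, 11.4]
t 17.55 s -0.0415 x 0.0020 h 0.0275 r 0.0566 lever 0.877 (0.67) Fn 12.8 [-3.7  7.6 11.4] yaw -0.361
```

Peak was about 13 N (at 60 mm) near 0.8–0.85 rad, and 5 N came at about 0.62–0.66 rad (47–50 %). That is well set, so I swing it closed.

```bash
python3 -m handwheel '[[[0,0.0026,0.0056,0],[0,0,0,0]]]'|grep force; python3 st.py
python3 -m handwheel '[[[0,0.0020,0.0056,0],[0,0,0,0]]]'|grep force; python3 st.py
python3 -m handwheel '[[[0,0.0018,0.0056,0],[0,0,0,0]]]'|grep force; python3 st.py
```

```text
force: [-2.6, 5.4, 11.0]
t 17.75 s -0.0431 x 0.0020 h 0.0241 r 0.0566 lever 0.943 (0.72) Fn 11.7 [-2.6  5.4 11. ] yaw -0.361
force: [-2.0, 4.6, 8.4]
t 17.95 s -0.0447 x 0.0020 h 0.0204 r 0.0565 lever 1.015 (0.78) Fn 9.1 [-2.   4.6  8.4] yaw -0.361
force: [-2.0, 2.4, 2.3]
t 18.15 s -0.0462 x 0.0018 h 0.0157 r 0.0564 lever 1.102 (0.84) Fn 2.6 [-2.   2.4  2.3] yaw -0.36
```

```bash
python3 -m handwheel '[[[0,0.0014,0.0052,0],[0,0,0,0]]]'|grep force; python3 st.py
python3 -m handwheel '[[[0,0.0010,0.0050,0],[0,0,0,0]]]'|grep force; python3 st.py
```

```text
force: [-0.8, 0.1, -1.1]
t 18.35 s -0.0477 x 0.0020 h 0.0106 r 0.0567 lever 1.196 (0.91) Fn -1.1 [-0.8  0.1 -1.1] yaw -0.36
force: [-1.1, 0.8, 1.6]
t 18.55 s -0.0488 x 0.0026 h 0.0056 r 0.0571 lever 1.286 (0.98) Fn 1.6 [-1.1  0.8  1.6] yaw -0.361
```

```bash
python3 -m handwheel '[[[0,0,0.0015,0],[0,0,0,0]]]'|grep force; python3 st.py
python3 -m handwheel '[[[0,0,0.001,0],[0,0,0,0]]]'|grep force; python3 st.py
python3 -m handwheel '[[[0,0,-0.02,0],[0,0,-0.03,0],[0.0,-0.03,-0.03,0],[0,-0.03,-0.03,0],[0,-0.03,0,0],[0,-0.03,0,0]]]'
python3 - <<'E'
from h import *
sc=imaging.camera("scene")[150:250,230:330,::-1];t=imaging.camera("top")[145:235,180:280,::-1]
o=np.zeros((400,800,3),np.uint8);o[:,:400]=cv2.resize(sc,(400,400),interpolation=2);o[:360,400:]=cv2.resize(t,(400,360),interpolation=2);cv2.imwrite("pics/c6.png",o)
E
```

```text
force: [-3.0, 0.7, 5.6]
t 18.75 s -0.0488 x 0.0029 h 0.0051 r 0.0570 lever 1.294 (0.99) Fn 5.5 [-3.   0.7  5.6] yaw -0.361
force: [-3.8, 1.0, 4.5]
t 18.95 s -0.0488 x 0.0029 h 0.0053 r 0.0571 lever 1.291 (0.99) Fn 4.5 [-3.8  1.   4.5] yaw -0.36
time_s: 19.55
ee_pos: [0.5624, 0.0956, 0.2899]
eef_rot: [-3.105, -0.031, -0.366]
force: [0.8, -0.5, -0.2]
grip_width: 0.0004
```

View pics/c6.png

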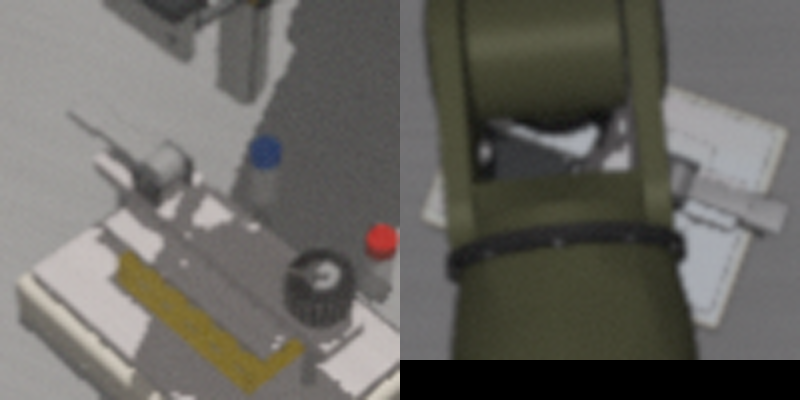

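The lever lies flat with its tip at scene (247,178), the fingers are clear, and both vials are standing. I do one numerical check, then hand in.

```bash
python3 - <<'E'
from h import *
piv=np.array([.5395,.0325,.1479])
for a in(.6,1.0,1.2,1.32): print(a,np.round(proj("scene",piv+.085*(np.array([-.349,-.937,0])*np.cos(1.31-a)+np.array([0,0,1])*np.sin(1.31-a))),1))
o=ctrl.get_obs();print(o["time_s"],o["force"].round(1),np.abs(o["joint_vel"]).max())
E
python3 -m handwheel '[[[0,0,0,0],[0,0,0,0],[0,0,0,0]]]' 0
python3 -c "
from station import ctrl
print(ctrl.hand_in())"
```

```text
0.6 [253.3 164.9]
1.0 [249.4 169.4]
1.2 [248.7 172.9]
1.32 [248.7 175.3]
19.65 [ 0.  -1.1 -1.3] 0.05605468320380452
time_s: 19.95
ee_pos: [0.5621, 0.096, 0.2884]
eef_rot: [-3.106, -0.029, -0.363]
force: [-0.3, -0.6, -0.0]
grip_width: 0.0002
the job is handed in; nothing more can be done
None
```

I set the nut, swung the lever closed and handed the job in at about 20 s. No verdict is reported, and I could not measure the pad's force on the vials directly.

- **Nut:** the first push met no resistance up to about 1.12 rad. I turned the nut clockwise in two grips, by 2.17 and 1.97 rad (4.14 rad in total). After the second turn the lever sprang back to about 0.52 rad, judged from the pictures.
- **Resistance:** on the second push 5 N came at about 0.62 rad, or 47 % of the swing. The force peaked at about 13 N, scaled to 60 mm from the pivot, with the lever at about 0.80 rad. The expected peak is near 0.85 rad, so my angles may read up to 0.05 rad low. Either way 5 N falls within the 43–59 % window.
- **Closing:** the force dropped away past 1.1 rad and the handle reached its stop at about 1.29 rad. The highest push I measured was about 15 N.
- **Last checks:**
  - The final picture shows the handle level, with its tip 2–3 pixels beyond the predicted closed position and not on the open side.
  - The fingers were clear of everything and the wrist force was about zero.
  - Both small vials were standing where they had been. I did not re-measure the other bystanders, but nothing was felt on the way.

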